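# Clamp a glued power-supply shell at gauge pressure

### The job

The power-supply shell standing in the bench clamp has just been glued: first set the clamp's force gauge to zero by turning the dial's bezel, with nothing pressing on the gauge, until the broad zero mark lies under the pointer. Then pump the clamp's trigger (do not push the jaw or rod by hand) so that the jaw closes click by click, presses the shell against the gauge and brings the pointer about midway between the two heavy marks at 10 and 20 N; never go beyond 24 N, which would crack the shell, and leave the mug, the small black tape roll and the screwdriver where they are. The ratchet cannot keep that pressure between two clicks by itself, so finish while still holding the trigger squeezed, with the pointer standing there.

Things in the scene. Friction and masses are not known exactly. Their poses are not given: they have to be found in the camera images.
- clamp: fixed plywood board, 312 x 130 mm, top z 15 mm, with a bench bar clamp and a force gauge. Origin on the counter under the clamp housing; x = thrust, from handle to gauge; z up. All mm below are in this frame. Black housing x -50..50, y +-20, top z 79; toothed rod along x at z 41, out behind to x -102; aluminium gauge box x 150..238, y +-33, top z 63, dial lying face up on it
- trigger: grey trigger blade, 22 mm wide, 10 mm thick, standing up from the housing on the gauge side of the fixed handle, top z 140. Origin at its pivot (x 5, z 77)
- trigger_angle (a joint): trigger angle, rad: 0 = let go (it springs back), 0.335 = squeezed home to the handle. Idle for the first 0.03 or so, then it drives the rod by 30 mm per rad and clicks at about 0.30: one full squeeze = one 8 mm tooth. It must go back below 0.03 to catch the next tooth. Spring 0.15 to 0.23 N m; 15 N on the rod take 0.45 N m more about the pivot
- trigger_pad (a point): front of the trigger blade where a finger presses, 45 mm above the pivot (let go: x 27, z 122; squeezed home: x 11, z 126)
- handle (a point): middle of the back face of the fixed black handle (x -26, z 112); handle x -26..-8, y +-14, top z 143. Over handle and trigger it is 56 mm let go and about 40 mm squeezed home: a gripper from above can straddle both and squeeze along the clamp's x
- rod (a joint): travel of rod and jaw, m, growing towards the gauge. Under load the ratchet lets it back only to the last click, at multiples of 0.008; between clicks only the squeezed trigger holds it. Jaw, shell and unloaded gauge pad all touch at about 0.021: after the click at 0.024 the gauge shows 7 N, a part squeeze from there reaches 10 to 20 N, a full one goes over 24 N
- jaw: moving jaw on the front end of the rod: black rubber pad 40 x 36 mm on a steel plate; origin at the clamp's origin when joint rod is 0, moving with it. To be moved by the trigger only
- jaw_face (a point): middle of the jaw's front face (x 70 plus rod travel, z 41)
- brick: black power-supply shell, 110 x 52 x 32 mm, with a 22 mm cable stub at one end, glued along its seam, standing on its long edge on the board between jaw and gauge, 32 mm thick along the clamp's x, top z 67; loose, about 0.28 kg. Origin: on its large face on the jaw's side; own x points down, z to the gauge
- gauge_pad: rubber pad 40 x 36 mm on the gauge's plunger, facing the jaw; origin at the clamp's origin while unloaded
- gauge_face (a point): middle of the gauge pad's face (x 123, z 41 unloaded)
- plunger (a joint): how far the gauge's plunger is pressed in, m; spring of 2.5 N per mm, 0 = unloaded: 0.004 = 10 N, 0.008 = 20 N, 0.0096 = 24 N
- pointer (a joint): angle of the dial pointer, rad, clockwise from above; 0 = at rest, pointing along the clamp's +x. 0.16 rad per newton (10 N = 1.6, 20 N = 3.2, 24 N = 3.84)
- bezel (a joint): angle of the dial's bezel, which carries the scale, rad, clockwise from above; 0 = zero mark under the resting pointer, range +-1.6. Turns stiffly (0.04 N m) and stays where it is left
- dial_center (a point): centre of the dial (x 200, y 0, z 74). Knurled round bezel of 56 mm diameter, z 64 to 82; fingers from above can take it just over the gauge box's top (z 63)
- zero_mark (a point): broad zero mark on the bezel's scale, 18 mm from the dial's centre; a small bright index on the rim stands beside it. Clockwise from it thin marks every 2 N and two long heavy marks at 10 N and 20 N
- pointer_tip (a point): on the pointer's long thin end, 18 mm from the dial's centre
- mug: white mug, 78 mm wide, 102 mm tall, bystander; origin under its middle
- tape: small roll of black tape, 64 mm wide, 19 mm tall, bystander; origin under its middle
- driver: screwdriver, 207 mm long, 28 mm handle, lying, bystander; origin under its middle

How it is judged:
On the way, in this order (a step that is already met when the one before it is completed fails the run):
1. the bezel's zero mark lies under the pointer (within 3 mm at the mark) while the gauge is unloaded (horizontal distance between zero_mark and pointer_tip below 0.003 m and value of joint plunger below 0.0008 m), for 0.2 s.
2. the jaw has closed on the shell and pinches it against the gauge pad (contact force between each of jaw, gauge_pad and brick above 2 N), for 0.1 s.
At the end, for the whole second after the job is handed in: the fingers still press the trigger (over 3 N, trigger squeezed past 0.04 rad), the jaw presses the upright shell against the gauge pad at rest, the gauge reads 10 to 20 N (plunger in 4 to 8 mm) and the bezel is still within 0.2 rad of zero (value of joint plunger between 0.004 and 0.008 m and value of joint bezel between -0.2 and 0.2 rad and contact force between each of jaw, gauge_pad and brick above 7 N and contact force between the fingers and trigger above 3 N and value of joint trigger_angle above 0.04 rad and angle between brick's own x axis and vertical above 2.9 rad and linear speed of brick below 0.01 m/s); the arm keeps its last pose, push and grip.
It fails at once if the gauge goes beyond 24 N: the shell cracks (value of joint plunger above 0.0096 m).
It fails at once if the jaw or rod is pushed by hand (over 3 N) (contact force between any of the fingers, the arm and jaw above 3 N).
It fails at once if mug, black tape roll or screwdriver moved by more than 25 mm (distance of any of mug, tape, driver from where it was at the start of the episode above 0.025 m).
It also fails if it takes over 51 s, if anything falls off the work surface, if the arm or the gripper's body presses on something with over 40 N, if the wrist force passes 120 N, or if a joint passes its speed limit or range.

### The arm

A 6-joint arm with a two-finger parallel gripper is mounted at the origin on a cart in front of the work surface, level with it; the furniture and walls round the work are solid. World frame = base frame: x ahead of the robot, y to its left, z up, the work surface at z = 0. Lengths are in m, angles in rad, forces in N, time in s.
With the tool pointing down it reaches from about 0.375 to 0.975 m from the base axis. Payload 3.8 kg.
Tool frame: the origin (TCP) lies between the finger pads; the fingertips stand 14 mm ahead of it and the grasp point (between the pads) lies 5 mm behind it (ctrl.nose_length is the distance from the TCP to the fingertips, in m); z points along the fingers, y is the line along which they close (so a half turn about z gives the same grasp; the last joint's range is limited). The gripper opens to 85 mm and grips with 20 to 120 N. Pads are 22 mm wide; open, the fingers measure 114 mm over their backs; the gripper's body (76 mm by 85 mm) begins 54 mm behind the grasp point. The pads swing forward as they close: fully open they stand 13 mm farther back than shut.
Start: joints at [-1.36, 0.264, 1.604, -0, 1.274, -0.037], TCP at [0.166, -0.654, 0.245] pointing down, gripper open.
Joint ranges: [-2.63, 2.63], [-0.94, 2.18], [0.31, 2.57], [-1.31, 4.45], [0, 2.66], [-2.55, 2.55]. Speed limits (rad/s): [2.57, 2.57, 3.14, 3.14, 3.14, 3.14].

### API

Orientations are given as a unit quaternion [x, y, z, w].
In Python, from bench import sense, cams, order, nets, ctrl gives the robot as it stands.
- The arm moves only by the tool drive_tool, never from a script. Its argument "plan" is a list of rows, each a list of 6 numbers: the shift along the tool's x, y, z in mm, then the turn, a rotation vector about the tool's x, y, z in rad. A call has 1 to 12 rows; each row shifts and turns the commanded pose from where the row before left it, along the tool's axes as they then stand; what a row does not reach is not made up. A row lasts 1/12 s, in which the tool goes at most 41.7 mm and 7.16 degrees, less where a joint would pass 70% of its speed; a pose out of reach is approached as far as the arm can. A call is refused whole if a number of a shift passes 41.7 or a number of a turn 0.125, either way. A call with a gripper value outside its range is refused whole. "grip" is the closure in counts, from 0 (fully open) to 255 (shut), set as the call begins (left out, the last holds). The fingers move at their own pace and stop on an object; "grip_force" is the grip in N (left out, the last holds). Time passes only in rows, so rows that do not move let the fingers close. It gives the time, the measured TCP pose, the force, the opening and the grip force at its end, in the units of the state.
- sense(): the state, without advancing time (a new reading comes with each control period).
- cams.read_camera(name): name is "side" or "top" or "wrist"; returns a dict with "frame" (400x640x3 uint8, red, green, blue), "depth" (400x640 float32, m along the optical axis (not along the pixel's ray), 0 where there is no reading), "mtx" (3x3 intrinsics, pixels), "eye" and "orientation" of the camera in the world. Camera axes: x right, y down, z forward; pixel columns grow to the right and rows downward; lengths in m; the calibration is good to about 2 mm. A picture is of the moment at which its call begins.
- order.finish_job(): hands the job in; it is judged then, once.
Trained networks look in a picture, given as the dict that the camera call returned (one of the last four; its "shot" number tells which), for a name from the list of things; names that differ only in an ending like _2 or _b are one class to them, and where a whole thing is asked for, a point or a joint stands for the part that bears it (a point fixed in the world has none). Each returns a list of dicts, best first, with "p" (0 to 1); they miss things now and then, are a little off and sometimes report something else, mostly with a low value. They report only what shows in the picture. A call takes as long as a camera call.
- nets.boxes_of(picture, query): "point" ([column, row] as shares, 0 to 1, of the picture: columns of its width, rows of its height, amid what is visible of it).
- nets.pinpoint(picture, query): "point" ([column, row] as shares, 0 to 1, of the picture: columns of its width, rows of its height: a listed point, or the origin of a listed thing).
The state is a dict: "time_s": time; "joint_positions": joint angles; "dq": joint speeds; "joint_efforts": joint torques, N m; "eef_pos": TCP position; "orientation": TCP orientation; "force": force on the tool from outside, world axes, zero at the start; "wrist_torque": the same for the moment, N m; "finger_gap": finger opening in m; "grasp_force": force on a finger pad.
Only numpy, scipy, OpenCV 4.12 (cv2) and the standard library are available. Lean on these libraries where they do the work, as an engineer would, in place of code of your own. Each camera call takes 0.05 s, during which the arm holds its last target. There are 200 camera calls.

## Working session

There is one attempt and no reset: what is moved stays moved. The work goes in short steps, Python scripts to look and compute and a tool call to move; the robot and the scene stay as the last step left them, time stands still between calls to the robot, and variables do not carry over. Pictures are saved under pics/ and viewed, at most 10 in all, crops included, and the job is handed in when it is done.

Besides the shell and the picture viewer there is one more tool, called after "Emit:" by a JSON object that holds its "method" and its "body", one argument or row to a line. drive_tool: Moves the arm, as the interface text tells. Its arguments: {"type":"object","properties":{"plan":{"type":"array","items":{"type":"array","items":{"type":"number"}}},"grip":{"type":"number"},"grip_force":{"type":"number"}},"required":["plan"]}

```bash
mkdir -p pics
cat > h.py <<'E'
import numpy as np, cv2
from scipy.spatial.transform import Rotation as R
from bench import sense, cams, order, nets, ctrl
def ray(c,pt):
    K=np.array(c['mtx']);u=np.array([pt[0]*640,pt[1]*400,1.])
    o=c['orientation'];M=R.from_quat(o).as_matrix() if np.size(o)==4 else np.array(o).reshape(3,3)
    return np.array(c['eye']),M@np.linalg.inv(K)@u
def atz(c,pt,z):
    e,d=ray(c,pt);return e+d*(z-e[2])/d[2]
def proj(c,P):
    o=c['orientation'];M=R.from_quat(o).as_matrix() if np.size(o)==4 else np.array(o).reshape(3,3)
    q=np.array(c['mtx'])@(M.T@(np.asarray(P)-np.array(c['eye'])));return q[:2]/q[2]
def save(c,n,crop=None,s=1):
    f=c['frame'][:,:,::-1]
    if crop: f=f[crop[1]:crop[3],crop[0]:crop[2]]
    cv2.imwrite('pics/'+n,cv2.resize(np.ascontiguousarray(f),None,fx=s,fy=s,interpolation=cv2.INTER_CUBIC))
E
python3 - <<'E'
from h import *
t=cams.read_camera('top');s=cams.read_camera('side')
save(t,'top0.png');save(s,'side0.png')
for n,c in(('top',t),('side',s)):
    print(n,c['eye'],c['orientation'])
    for q,z in (('dial_center',.074),('zero_mark',.08),('pointer_tip',.08),('handle',.112),('trigger_pad',.122),('jaw_face',.041),('gauge_face',.041),('clamp',0),('mug',0),('tape',0),('driver',0),('brick',.041)):
        r=nets.pinpoint(c,q)
        for k in r[:2]: print(q,round(k['p'],2),np.round(np.array(k['point'])*[640,400],1),np.round(atz(c,k['point'],z),4))
print(sense())
E
```

```text
top [0.40043312 0.10216689 1.1036749 ] [ 0.71331152 -0.69655529  0.05748942 -0.051888  ]
dial_center 0.56 [318.5 176. ] [0.6214 0.1203 0.074 ]
dial_center 0.5 [348.  204.8] [0.5448 0.0396 0.074 ]
zero_mark 0.63 [320.5 169.3] [0.6387 0.1154 0.08  ]
zero_mark 0.17 [335.5 199.5] [0.5574 0.0734 0.08  ]
handle 0.78 [372.6 235.9] [ 0.4612 -0.0219  0.112 ]
trigger_pad 0.52 [360.  221.6] [0.4959 0.0114 0.122 ]
jaw_face 0.71 [344.4 211.3] [0.5312 0.0472 0.041 ]
gauge_face 0.63 [333.9 197.3] [0.5694 0.0769 0.041 ]
gauge_face 0.61 [375.  234.5] [ 0.4695 -0.0373  0.041 ]
clamp 0.75 [360.2 221.6] [ 5.078e-01 -4.000e-04  0.000e+00]
clamp 0.68 [364.7 233.1] [ 0.4755 -0.0134  0.    ]
mug 0.58 [248.4 172.5] [0.6425 0.3248 0.    ]
tape 0.84 [419.4 221.9] [ 0.5111 -0.1692  0.    ]
tape 0.68 [245.3 173.7] [0.6389 0.3335 0.    ]
driver 0.75 [289.6 247.6] [0.4297 0.1975 0.    ]
brick 0.65 [348.6 205.7] [0.5471 0.0358 0.041 ]
side [ 0.30475619 -0.82727005  0.66005299] [ 0.86035372 -0.11060656  0.06487512 -0.49330406]
dial_center 0.62 [355.1 198.4] [0.6198 0.1144 0.074 ]
dial_center 0.4 [364.9 195.1] [0.648
[... 582 characters left out ...]
 1.3, 'joint_positions': array([-1.35991680e+00,  2.63898357e-01,  1.60397243e+00,  3.78199133e-08,
        1.27368630e+00, -3.68517952e-02]), 'dq': array([-0.00067929,  0.00071168,  0.00035409, -0.00025942,  0.00018553,
       -0.00036564]), 'joint_efforts': array([ 1.62763921e-03, -5.15067565e+01, -3.67711329e+01,  1.15823577e-04,
        1.03385199e-03, -6.06664745e-07]), 'eef_pos': array([ 0.16554604, -0.65439855,  0.24529574]), 'orientation': array([9.92338453e-01, 1.23549161e-01, 1.56352967e-06, 1.77153056e-05]), 'force': array([-0.22085437,  0.82253392, -0.13540478]), 'wrist_torque': array([-0.00970933, -0.04272188,  0.04698158]), 'grasp_force': 0.0, 'finger_gap': 0.08525929095978241}
```

Run:
```python
import cv2
a=cv2.imread('pics/top0.png')[100:320,180:480];cv2.imwrite('pics/a.png',cv2.resize(a,None,fx=2.6,fy=2.6,interpolation=2))
```

```text
(no output)
```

View pics/a.png

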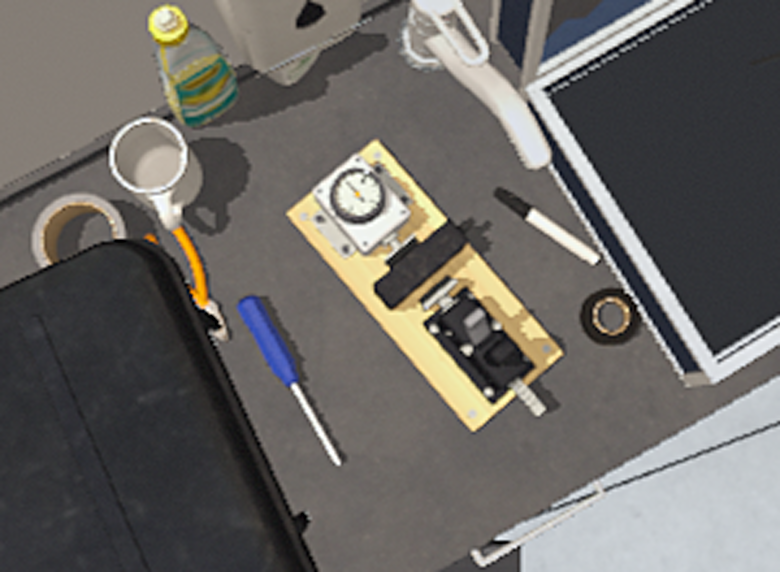

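View pics/side0.png

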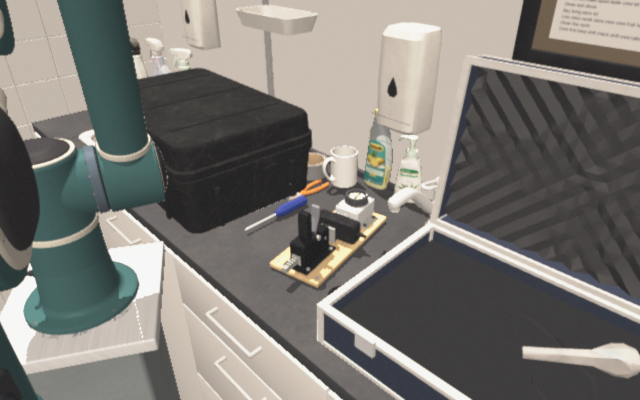

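Run:
```python
from h import *
print({k:(v if not callable(v) else 'fn') for k,v in ((k,getattr(ctrl,k)) for k in dir(ctrl) if k[0]!='_')})
H={}
for n in('top','side'):
    c=cams.read_camera(n);d=c['depth'];v,u=np.mgrid[:400,:640]
    M=R.from_quat(c['orientation']).as_matrix()
    P=np.stack([u,v,np.ones_like(u)],-1)@np.linalg.inv(c['mtx']).T*d[...,None]@M.T+np.array(c['eye'])
    P=P[d>0]
    th=np.degrees(np.arctan2(P[:,1],P[:,0]));r=np.hypot(P[:,0],P[:,1])
    for a in range(-80,30,8):
        row=[]
        for rr in np.arange(.55,.9,.05):
            m=(abs(th-a)<4)&(abs(r-rr)<.025)&(P[:,2]<.8)
            row.append(round(float(P[m,2].max()),2) if m.any() else None)
        print(n,a,row)
```

```text
{'MotionError': 'fn', 'nose_length': 0.014}
top -80 [-0.13, -0.14, -0.04, -0.04, -0.03, -0.03, -0.05]
top -72 [-0.89, -0.88, -0.89, -0.88, -0.89, -0.04, -0.05]
top -64 [-0.88, -0.89, -0.89, -0.89, -0.88, -0.89, -0.88]
top -56 [-0.89, -0.89, -0.89, -0.89, -0.89, -0.89, -0.89]
top -48 [-0.9, None, None, -0.09, -0.09, 0.0, 0.0]
top -40 [0.0, 0.01, 0.09, 0.09, 0.09, 0.09, 0.09]
top -32 [0.1, 0.1, 0.09, 0.09, 0.06, 0.06, 0.09]
top -24 [0.09, 0.06, 0.06, 0.06, 0.06, 0.06, 0.07]
top -16 [0.09, 0.09, 0.09, 0.06, 0.06, 0.06, 0.1]
top -8 [0.02, 0.09, 0.17, 0.17, 0.17, 0.45, 0.45]
top 0 [0.07, 0.07, 0.17, 0.18, 0.38, 0.45, 0.44]
top 8 [0.07, 0.09, 0.09, 0.07, 0.46, 0.46, 0.5]
top 16 [0.02, 0.08, 0.09, 0.38, 0.46, 0.58, 0.57]
top 24 [0.03, 0.01, 0.09, 0.11, 0.12, 0.65, 0.53]
side -80 [None, None, None, None, None, None, None]
side -72 [0.62, None, 0.6, 0.6, None, None, None]
side -64 [None, None, None, None, None, None, None]
side -56 [None, None, None, None, None, None, None]
side -48 [None, None, None, None, None, None, None]
side -40 [0.0, 0.0, 0.09, 0.09, 0.09, 0.06, None]
side -32 [0.09, 0.1, 0.09, 0.09, 0.06, 0.06, 0.09]
side -24 [0.09, 0.06, 0.06, 0.06, 0.06, 0.06, 0.07]
side -16 [0.09, 0.09, 0.09, 0.06, 0.06, 0.09, 0.1]
side -8 [0.02, 0.0, 0.17, 0.17, 0.22, 0.45, 0.45]
side 0 [0.07, 0.07, 0.17, 0.17, 0.38, 0.45, 0.44]
side 8 [0.07, 0.08, 0.08, 0.06, 0.46, 0.46, 0.52]
side 16 [None, 0.08, 0.08, 0.41, 0.46, 0.51, 0.52]
side 24 [0.18, 0.18, 0.09, 0.1, 0.15, 0.5, 0.49]
```

Emit:
{"method": "drive_tool", "body": {
  "plan": [
    [0,-38,-10,0,0,0],
    [0,-38,-10,0,0,0],
    [0,-38,-10,0,0,0],
    [39,0,0,0,0,-0.07],
    [39,0,0,0,0,-0.07],
    [39,0,0,0,0,-0.07],
    [39,0,0,0,0,-0.07],
    [39,0,0,0,0,-0.07],
    [39,0,0,0,0,-0.07],
    [39,0,0,0,0,-0.07],
    [39,0,0,0,0,-0.07],
    [39,0,0,0,0,-0.07]
  ],
  "grip": 0
}}

```text
time_s: 2.4
eef_pos: [0.4374, -0.3688, 0.2755]
orientation: [0.905, 0.426, 0.0, 0.0]
force: [0.9, 0.3, -0.9]
finger_gap: 0.0854
grasp_force: 0.0
```

Emit:
{"method": "drive_tool", "body": {
  "plan": [
    [39,0,0,0,0,-0.07],
    [39,0,0,0,0,-0.07],
    [39,0,0,0,0,-0.07],
    [39,0,0,0,0,-0.07],
    [39,0,0,0,0,-0.07],
    [39,0,0,0,0,-0.07],
    [39,0,0,0,0,-0.07],
    [39,0,0,0,0,-0.07],
    [39,0,0,0,0,-0.07],
    [39,0,0,0,0,-0.07],
    [39,0,0,0,0,-0.07],
    [39,0,0,0,0,-0.07]
  ]
}}

```text
time_s: 3.4
eef_pos: [0.5738, 0.0651, 0.2755]
orientation: [0.652, 0.758, 0.0, 0.0]
force: [0.7, 0.4, 0.4]
finger_gap: 0.0856
grasp_force: 0.0
```

Emit:
{"method": "drive_tool", "body": {
  "plan": [
    [0,0,0,0,0,-0.115],
    [0,0,0,0,0,-0.115],
    [0,0,0,0,0,-0.115],
    [0,0,0,0,0,-0.115],
    [0,0,0,0,0,-0.115],
    [0,0,0,0,0,0]
  ]
}}

```text
time_s: 3.9
eef_pos: [0.5736, 0.0633, 0.2754]
orientation: [0.41, 0.912, 0.0, 0.0]
force: [0.2, 0.2, 0.0]
finger_gap: 0.0858
grasp_force: 0.0
```

```bash
cat > look.py <<'E'
import sys
from h import *
c=cams.read_camera('wrist');save(c,sys.argv[1]);s=sense()
print(s['time_s'],s['eef_pos'],s['orientation'],c['eye'])
np.savez('last.npz',**{k:c[k] for k in('frame','depth','mtx','eye','orientation')})
for q,z in (('dial_center',.082),('zero_mark',.08),('pointer_tip',.08),('handle',.112),('trigger_pad',.122)):
    for k in nets.pinpoint(c,q)[:2]: print(q,round(k['p'],2),np.round(np.array(k['point'])*[640,400],1),np.round(atz(c,k['point'],z),4))
E
python3 look.py w1.png
```

```text
3.95 [0.57365617 0.06320017 0.27537765] [4.12748328e-01 9.10845108e-01 3.92701133e-05 6.75845695e-05] [0.52567449 0.11842816 0.40418026]
dial_center 0.63 [392.4 167.7] [0.6253 0.1241 0.082 ]
dial_center 0.46 [224.1 177. ] [ 0.4925 -0.0073  0.082 ]
zero_mark 0.85 [397.7 181.7] [0.6418 0.1169 0.08  ]
zero_mark 0.16 [172.4 175.2] [ 0.4478 -0.0447  0.08  ]
pointer_tip 0.64 [402.4 167.8] [0.6343 0.1314 0.08  ]
handle 0.89 [173.3 176.8] [ 0.4571 -0.0294  0.112 ]
trigger_pad 0.81 [221.8 179.5] [0.4964 0.0048 0.122 ]
```

View pics/w1.png

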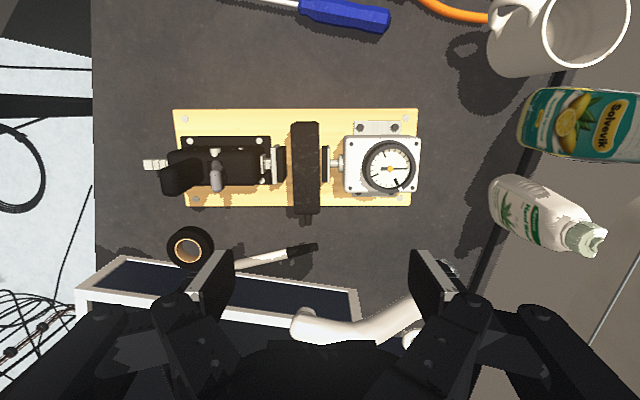

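Run:
```python
from h import *
c=dict(np.load('last.npz'))
f=c['frame']
crop=np.ascontiguousarray(f[130:210,340:430][:,:,::-1]);g=cv2.resize(crop,None,fx=6,fy=6,interpolation=cv2.INTER_CUBIC)
cv2.imwrite('pics/w1c.png',g)
G=cv2.cvtColor(g,cv2.COLOR_BGR2GRAY)
h=cv2.HoughCircles(cv2.medianBlur(G,7),cv2.HOUGH_GRADIENT,1,60,param1=120,param2=30,minRadius=90,maxRadius=190)
for x,y,r in h[0][:4]:
    u=[x/6+340,y/6+130];print(u,r/6,atz(c,[u[0]/640,u[1]/400],.082))
    
# board yaw
hsv=cv2.cvtColor(f,cv2.COLOR_RGB2HSV);m=cv2.inRange(hsv,(12,50,120),(30,180,255));m[:90]=0;m[220:]=0;m[:,:150]=0;m[:,440:]=0
for rows,name in((True,'top'),(False,'bot')):
    pts=[]
    for u in range(200,400,4):
        v=np.where(m[:,u])[0]
        if len(v): pts.append([u,v.min() if rows else v.max()])
    W=np.array([atz(c,[p[0]/640,p[1]/400],.015)[:2] for p in pts],np.float32)
    l=cv2.fitLine(W,cv2.DIST_HUBER,0,.01,.01).ravel();print(name,np.degrees(np.arctan2(l[1],l[0])),l)
```

```text
[np.float32(388.75), np.float32(166.91667)] 26.966667 [0.62168784 0.12206748 0.082     ]
top 41.478897 [0.7491997  0.6623442  0.5186086  0.11412719]
bot 41.487324 [0.7491023  0.6624543  0.62121546 0.03361802]
```

View pics/w1c.png

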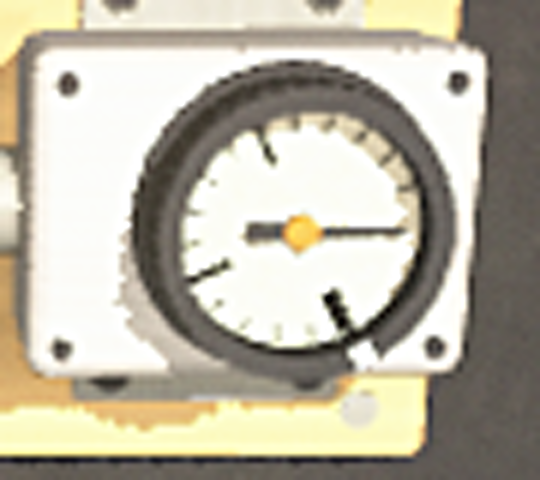

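Run:
```python
from h import *
c=dict(np.load('last.npz'));d=c['depth'];v,u=np.mgrid[:400,:640]
M=R.from_quat(c['orientation']).as_matrix()
P=np.stack([u,v,np.ones_like(u)],-1)@np.linalg.inv(c['mtx']).T*d[...,None]@M.T+c['eye']
D=P[...,:2]-[.6246,.1223];a=D@[.749,.6624];n=D@[-.6624,.749]
ok=(d>0)&(v<235)
for z0 in(.09,.12,.15,.2):
    m=ok&(P[...,2]>z0)&(a>-.03)
    i=np.argsort(np.where(m,np.hypot(a,n),9).ravel())[:1][0]
    print(z0,a.ravel()[i],n.ravel()[i],P.reshape(-1,3)[i])
m=ok&(P[...,2]>.072)&(abs(a)<.033)&(abs(n)<.033);print('rim ctr',a[m].min(),a[m].max(),n[m].min(),n[m].max(),P[...,2][m].max())
```

```text
0.09 0.09939712722081202 -0.00422479157871979 [0.70186435 0.18499041 0.24563155]
0.12 0.09939712722081202 -0.00422479157871979 [0.70186435 0.18499041 0.24563155]
0.15 0.09939712722081202 -0.00422479157871979 [0.70186435 0.18499041 0.24563155]
0.2 0.09939712722081202 -0.00422479157871979 [0.70186435 0.18499041 0.24563155]
rim ctr -0.027626592571246517 0.02820765872332749 -0.028473792357220654 0.027216572706436095 0.08423200975301032
```

Emit:
{"method": "drive_tool", "body": {
  "plan": [
    [5.5,38.5,38,0,0,0],
    [5.5,38.5,38,0,0,0],
    [0,0,35,0,0,0],
    [0,0,35,0,0,0],
    [0,0,20,0,0,0],
    [0,0,16,0,0,0],
    [0,0,10,0,0,0],
    [0,0,5,0,0,0],
    [0,0,0,0,0,0]
  ]
}}

```text
time_s: 4.95
eef_pos: [0.6118, 0.1083, 0.0951]
orientation: [0.412, 0.911, -0.0, -0.001]
force: [-0.6, -0.8, 0.7]
finger_gap: 0.0853
grasp_force: 0.0
```

Emit:
{"method": "drive_tool", "body": {
  "plan": [
    [0,0,0,0,0,0],
    [0,0,0,0,0,0],
    [0,0,0,0,0,0],
    [0,0,0,0,0,0],
    [0,0,0,0,0,0],
    [0,0,0,0,0,0]
  ],
  "grip": 110,
  "grip_force": 25
}}

```text
time_s: 5.45
eef_pos: [0.6127, 0.1085, 0.0967]
orientation: [0.412, 0.911, 0.0, 0.0]
force: [-0.9, -0.7, -0.7]
finger_gap: 0.0485
grasp_force: 0.0
```

Run:
```python
from h import *
s=sense();print(s)
c=cams.read_camera('wrist');save(c,'w2.png')
```

```text
{'time_s': 5.45, 'joint_positions': array([ 1.35195049e-01,  2.94308821e-01,  1.85641261e+00,  2.37299486e-05,
        9.89920980e-01, -5.86759853e-01]), 'dq': array([ 0.00113571,  0.00615219,  0.00404327, -0.00046254, -0.00131863,
       -0.00177967]), 'joint_efforts': array([-5.46819341e-03, -4.86305594e+01, -3.22359538e+01, -2.96599264e-04,
       -8.89293209e-03,  3.92854672e-04]), 'eef_pos': array([0.61266855, 0.1084741 , 0.09665883]), 'orientation': array([4.11798841e-01, 9.11274650e-01, 2.60632825e-04, 3.97380525e-04]), 'force': array([-0.92707431, -0.6919271 , -0.71671806]), 'wrist_torque': array([ 0.01120354,  0.02528545, -0.03716271]), 'grasp_force': 0.0, 'finger_gap': 0.04852857296594179}
```

View pics/w2.png

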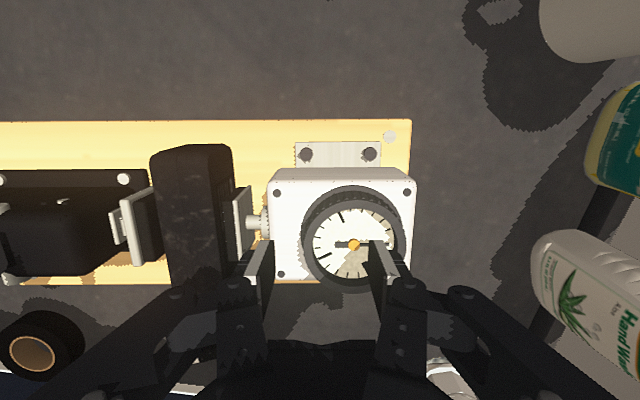

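Emit:
{"method": "drive_tool", "body": {
  "plan": [
    [0,0,-4,0,0,0],
    [1,6,0,0,0,0],
    [1,6,0,0,0,0],
    [0.5,6,0,0,0,0],
    [0,0,0,0,0,0],
    [0,0,6,0,0,0],
    [0,0,8,0,0,0],
    [0,0,6,0,0,0],
    [0,0,2.5,0,0,0],
    [0,0,0,0,0,0],
    [0,0,0,0,0,0]
  ],
  "grip": 0
}}

```text
time_s: 6.42
eef_pos: [0.6237, 0.122, 0.0768]
orientation: [0.412, 0.911, -0.0, -0.001]
force: [-0.4, -0.3, 0.6]
finger_gap: 0.0857
grasp_force: 0.0
```

Emit:
{"method": "drive_tool", "body": {
  "plan": [
    [0,0,0,0,0,0],
    [0,0,0,0,0,0],
    [0,0,0,0,0,0],
    [0,0,0,0,0,0],
    [0,0,0,0,0,0],
    [0,0,0,0,0,0]
  ],
  "grip": 150,
  "grip_force": 25
}}

```text
time_s: 6.92
eef_pos: [0.6244, 0.1221, 0.0783]
orientation: [0.412, 0.911, 0.0, 0.0]
force: [-2.7, -1.2, 4.3]
finger_gap: 0.0547
grasp_force: 26.8
```

Emit:
{"method": "drive_tool", "body": {
  "plan": [
    [0,0,0,0,0,-0.08],
    [0,0,0,0,0,-0.1],
    [0,0,0,0,0,-0.105],
    [0,0,0,0,0,-0.105],
    [0,0,0,0,0,-0.105],
    [0,0,0,0,0,-0.105],
    [0,0,0,0,0,-0.105],
    [0,0,0,0,0,-0.105],
    [0,0,0,0,0,-0.105],
    [0,0,0,0,0,-0.105],
    [0,0,0,0,0,-0.1],
    [0,0,0,0,0,-0.01]
  ]
}}

```text
time_s: 7.92
eef_pos: [0.6244, 0.1219, 0.0783]
orientation: [-0.142, 0.99, -0.0, 0.0]
force: [-3.4, -2.2, 5.3]
finger_gap: 0.0548
grasp_force: 26.9
```

Emit:
{"method": "drive_tool", "body": {
  "plan": [
    [0,0,0,0,0,0],
    [0,0,0,0,0,0],
    [0,0,0,0,0,0]
  ]
}}

```text
time_s: 8.17
eef_pos: [0.6244, 0.1219, 0.0783]
orientation: [-0.14, 0.99, -0.0, 0.0]
force: [-2.2, -2.6, 5.3]
finger_gap: 0.0549
grasp_force: 26.9
```

```bash
python3 look.py w3.png
python3 - <<'E'
import cv2
a=cv2.imread('pics/w3.png')[150:350,220:480];cv2.imwrite('pics/w3c.png',cv2.resize(a,None,fx=3,fy=3,interpolation=2))
E
```

```text
8.2167 [0.62441954 0.12185064 0.07830707] [-1.40239823e-01  9.90117504e-01 -2.92980403e-04  1.85498128e-04] [0.55455485 0.10169341 0.20708302]
dial_center 0.72 [323.5 259.8] [0.6195 0.1215 0.082 ]
zero_mark 0.63 [338.8 292.8] [0.6359 0.1342 0.08  ]
pointer_tip 0.68 [330.6 293.1] [0.6372 0.1303 0.08  ]
pointer_tip 0.48 [561.6 292.9] [0.6054 0.2403 0.08  ]
```

View pics/w3c.png

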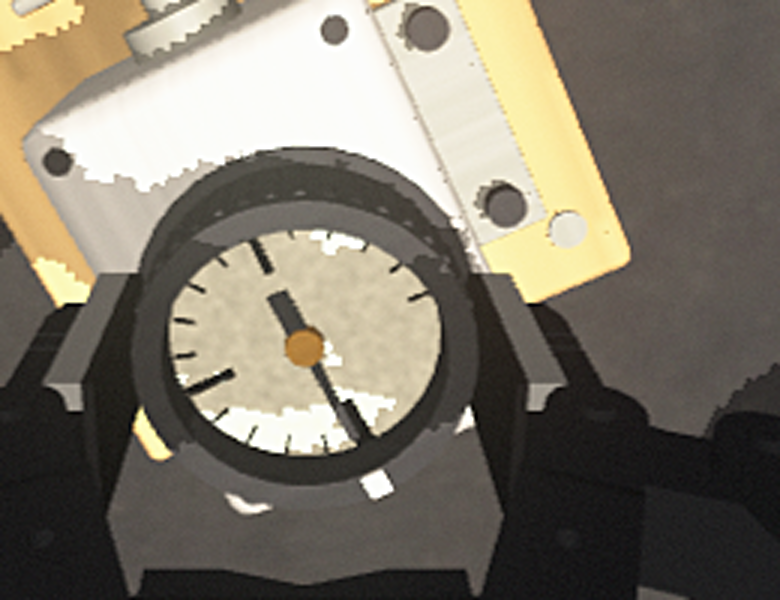

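Run:
```python
from h import *
c=dict(np.load('last.npz'))
d=c['depth']
def W(x,y,z): return atz(c,[(x/3+220)/640,(y/3+150)/400],z)
v,u=385//3+150, 250//3+220
e,r=ray(c,[u/640,v/400]); M=R.from_quat(c['orientation']).as_matrix()
zf=(e+r/(M[:,2]@r)*d[v,u])[2]; print('face z',zf)
# ellipse of face edge left(168,340) right(442,335) top(308,230) bottom(300,455)
for z in (zf,.074,.078):
    C=(W(168,340,z)+W(442,335,z))/2; 
    print(z,'C',C, W(305,348,z+.002))
    for C in (np.array([.6246,.1223,0]),C):
      for n,(x,y),off in (('z',(355,415),0),('10',(210,382),1.6),('20',(262,256),3.2),('idx',(378,485),0),('tip',(368,438),0)):
        q=W(x,y,.082 if n=='idx' else z)-C;print(n,round(float((np.radians(41.48)-np.arctan2(q[1],q[0])-off+np.pi)%(2*np.pi)-np.pi),3),round(float(np.hypot(q[0],q[1])),4))
```

```text
face z 0.07347684804502108
0.07347684804502108 C [0.62562642 0.12232657 0.07347685] [0.62642935 0.12258001 0.07547685]
z -0.042 0.0181
10 -0.109 0.019
20 -0.097 0.0157
idx -0.022 0.0265
tip -0.038 0.0232
z -0.082 0.0173
10 -0.069 0.0183
20 -0.055 0.0164
idx -0.049 0.0257
tip -0.069 0.0225
0.074 C [0.62534813 0.12224578 0.074     ] [0.62614364 0.12249698 0.076     ]
z -0.049 0.0177
10 -0.095 0.0188
20 -0.089 0.0159
idx -0.022 0.0265
tip -0.044 0.0229
z -0.082 0.0172
10 -0.069 0.0182
20 -0.055 0.0164
idx -0.043 0.026
tip -0.069 0.0224
0.078 C [0.62322034 0.12162805 0.078     ] [0.62395911 0.12186216 0.08      ]
z -0.116 0.0153
10 0.016 0.0173
20 -0.032 0.0174
idx -0.022 0.0265
tip -0.094 0.0203
z -0.082 0.0167
10 -0.069 0.0177
20 -0.055 0.0159
idx -0.007 0.028
tip -0.069 0.0217
```

Emit:
{"method": "drive_tool", "body": {
  "plan": [
    [0,0,0,0,0,0],
    [0,0,0,0,0,0],
    [0,0,0,0,0,0],
    [0,0,-10,0,0,0],
    [0,0,-20,0,0,0],
    [0,0,-25,0,0,0.1],
    [0,0,-25,0,0,0.115],
    [0,0,-25,0,0,0.115],
    [0,0,0,0,0,0.115],
    [0,0,0,0,0,0.115],
    [0,0,0,0,0,0.115],
    [0,0,0,0,0,0.115]
  ],
  "grip": 0
}}

```text
time_s: 9.47
eef_pos: [0.6245, 0.1224, 0.1837]
orientation: [0.254, 0.967, 0.0, 0.001]
force: [-0.3, -0.7, -0.0]
finger_gap: 0.0855
grasp_force: 0.0
```

Emit:
{"method": "drive_tool", "body": {
  "plan": [
    [0,0,0,0,0,0.115],
    [0,0,0,0,0,0.115],
    [0,0,0,0,0,0.1],
    [0,-20,0,0,0,0],
    [0,-25,0,0,0,0],
    [0,-25,0,0,0,0],
    [0,-25,0,0,0,0],
    [0,0,0,0,0,0],
    [0,0,0,0,0,0]
  ]
}}

```text
time_s: 10.22
eef_pos: [0.5531, 0.0582, 0.1832]
orientation: [0.408, 0.913, 0.0, 0.0]
force: [0.6, -0.0, 0.4]
finger_gap: 0.0858
grasp_force: 0.0
```

```bash
python3 look.py w4.png
python3 - <<'E'
import cv2
a=cv2.imread('pics/w4.png')[100:300,200:500];cv2.imwrite('pics/w4c.png',cv2.resize(a,None,fx=2.6,fy=2.6,interpolation=2))
E
```

```text
10.2667 [0.55404846 0.05871152 0.18343341] [4.07574055e-01 9.13171665e-01 5.90702964e-04 7.42597431e-04] [0.50476606 0.11306412 0.31199529]
dial_center 0.63 [433.1 201. ] [0.6205 0.1205 0.082 ]
zero_mark 0.56 [458.  201.2] [0.6369 0.134  0.08  ]
pointer_tip 0.41 [453.8 201.7] [0.6346 0.1315 0.08  ]
pointer_tip 0.21 [457.1 198.7] [0.6347 0.135  0.08  ]
handle 0.63 [141.8 216.5] [ 0.458  -0.0279  0.112 ]
trigger_pad 0.83 [205.1 217.7] [0.4931 0.0072 0.122 ]
trigger_pad 0.47 [458.7 198.6] [0.6119 0.1318 0.122 ]
```

View pics/w4.png

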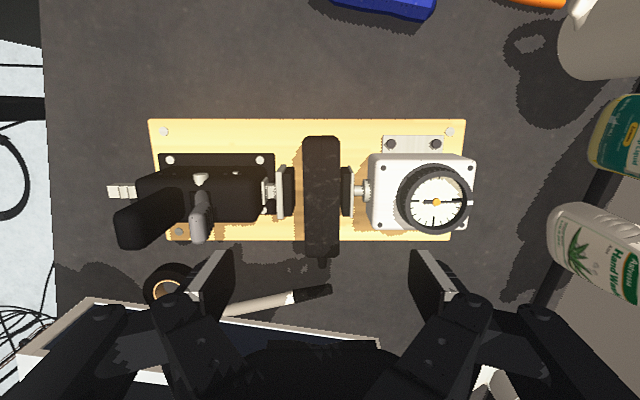

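Emit:
{"method": "drive_tool", "body": {
  "plan": [
    [0.5,-20,0,0,0,0.007],
    [0.5,-25,0,0,0,0],
    [0.5,-25,0,0,0,0],
    [0,-20,0,0,0,0],
    [0,-13,0,0,0,0],
    [0,0,0,0,0,0],
    [0,0,15,0,0,0],
    [0,0,20,0,0,0],
    [0,0,16,0,0,0],
    [0,0,10,0,0,0],
    [0,0,0,0,0,0],
    [0,0,0,0,0,0]
  ]
}}

```text
time_s: 11.52
eef_pos: [0.4758, -0.0082, 0.1212]
orientation: [0.41, 0.912, -0.0, -0.001]
force: [0.6, 0.1, 0.4]
finger_gap: 0.0852
grasp_force: 0.0
```

```bash
cat > st.py <<'E'
import sys
from h import *
s=sense();p=s['eef_pos'];f=s['force']
print(s['time_s'],'a %.2f n %.2f z %.2f'%((p@[.749,.6624,0]-.349)*1e3,(p@[-.6624,.749,0]+.3222)*1e3,p[2]*1e3),'Fa %.2f Fn %.2f Fz %.2f'%(f@[.749,.6624,0],f@[-.6624,.749,0],f[2]))
for n in sys.argv[1:]:
    c=cams.read_camera(n.split('_')[0]);save(c,n+'.png')
    np.savez(n+'.npz',**{k:c[k] for k in('frame','depth','mtx','eye','orientation')})
E
python3 st.py wrist_5 side_5
python3 - <<'E'
import cv2,numpy as np
a=cv2.imread('pics/wrist_5.png');b=cv2.imread('pics/side_5.png')[150:300,240:440]
b=cv2.resize(b,(533,400),interpolation=2)
a=cv2.resize(a,(480,300));b=cv2.resize(b,(400,300));
cv2.imwrite('pics/c5.png',np.hstack([a[:,:400],b]))
E
```

```text
11.5167 a 1.96 n 0.89 z 121.24 Fa 0.53 Fn -0.28 Fz 0.39
```

View pics/c5.png

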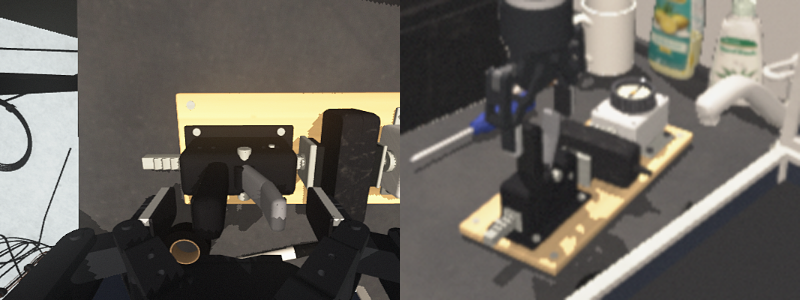

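Emit:
{"method": "drive_tool", "body": {
  "plan": [
    [0,-7,1,0,0,0],
    [0,-5,0,0,0,0],
    [0,-4,0,0,0,0],
    [0,-4,0,0,0,0],
    [0,0,0,0,0,0],
    [0,0,0,0,0,0]
  ]
}}

```text
time_s: 12.12
eef_pos: [0.4616, -0.0219, 0.1216]
orientation: [0.411, 0.912, 0.001, 0.001]
force: [2.5, 2.6, 3.0]
finger_gap: 0.0855
grasp_force: 1.9
```

```bash
python3 st.py
```

```text
12.1167 a -17.74 n 0.03 z 121.61 Fa 3.57 Fn 0.34 Fz 3.00
```

Emit:
{"method": "drive_tool", "body": {
  "plan": [
    [0,-3,0,0,0,0],
    [0,-3,0,0,0,0],
    [0,-3,0,0,0,0],
    [0,-2,0,0,0,0],
    [0,0,0,0,0,0],
    [0,0,0,0,0,0]
  ]
}}

```text
time_s: 12.62
eef_pos: [0.455, -0.0284, 0.1224]
orientation: [0.411, 0.912, 0.002, 0.002]
force: [4.3, 5.5, 5.4]
finger_gap: 0.0856
grasp_force: 3.5
```

```bash
python3 st.py wrist_6
python3 - <<'E'
import cv2,numpy as np
a=cv2.imread('pics/wrist_5.png')[120:400,180:640];b=cv2.imread('pics/wrist_6.png')[120:400,180:640]
cv2.imwrite('pics/c6.png',np.vstack([a,b]))
E
```

```text
12.6167 a -27.06 n -0.49 z 122.40 Fa 6.90 Fn 1.28 Fz 5.38
```

View pics/c6.png

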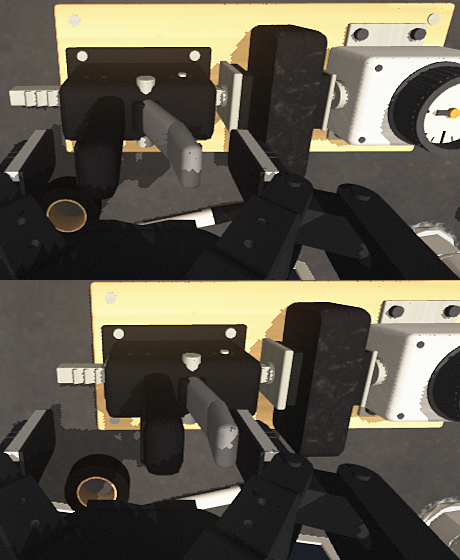

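Emit:
{"method": "drive_tool", "body": {
  "plan": [
    [0,-2,0,0,0,0],
    [0,-2,0,0,0,0],
    [0,-2,0,0,0,0],
    [0,0,0,0,0,0]
  ]
}}

```text
time_s: 13.0
eef_pos: [0.4513, -0.032, 0.1229]
orientation: [0.411, 0.912, 0.003, 0.003]
force: [5.5, 8.2, 6.4]
finger_gap: 0.0852
grasp_force: 5.2
```

Emit:
{"method": "drive_tool", "body": {
  "plan": [
    [0,-2,0,0,0,0],
    [0,-2,0,0,0,0],
    [0,0,0,0,0,0]
  ]
}}

```text
time_s: 13.25
eef_pos: [0.4504, -0.0329, 0.123]
orientation: [0.411, 0.911, 0.005, 0.005]
force: [12.3, 17.3, 0.8]
finger_gap: 0.0853
grasp_force: 10.2
```

```bash
python3 st.py wrist_7
```

```text
13.25 a -33.44 n -0.75 z 122.98 Fa 20.67 Fn 4.82 Fz 0.83
```

Emit:
{"method": "drive_tool", "body": {
  "plan": [
    [0,12,0,0,0,0],
    [0,12,0,0,0,0],
    [0,10,0,0,0,0],
    [0,7,0,0,0,0],
    [0,0,0,0,0,0],
    [0,0,0,0,0,0],
    [0,0,0,0,0,0]
  ]
}}

```text
time_s: 13.88
eef_pos: [0.4747, -0.0087, 0.1199]
orientation: [0.41, 0.912, -0.001, -0.001]
force: [-0.5, -0.6, -0.9]
finger_gap: 0.0855
grasp_force: 0.0
```

```bash
python3 st.py wrist_8
cat > jaw.py <<'E'
import sys
from h import *
for n in sys.argv[1:]:
    c=dict(np.load(n+'.npz'));d=c['depth'];v,u=np.mgrid[:400,:640]
    M=R.from_quat(c['orientation']).as_matrix()
    P=np.stack([u,v,np.ones_like(u)],-1)@np.linalg.inv(c['mtx']).T*d[...,None]@M.T+c['eye']
    a=P@[.749,.6624,0]-.349;m=P@[-.6624,.749,0]+.3222;z=P[...,2]
    def band(n0,n1,z0,z1,a0,a1):
        k=(d>0)&(m>n0)&(m<n1)&(z>z0)&(z<z1)&(a>a0)&(a<a1)
        return (np.round(np.percentile(a[k],[1,50,99])*1e3,1),int(k.sum())) if k.any() else None
    print(n,'jaw top',band(0,.015,.054,.0625,.055,.092),'brick top',band(-.01,.02,.064,.072,.08,.14),'gpad',band(0,.018,.05,.0625,.119,.148))
E
python3 jaw.py wrist_5 wrist_6 wrist_7 wrist_8
```

```text
13.8833 a 0.79 n 1.19 z 119.93 Fa -0.81 Fn -0.10 Fz -0.91
wrist_5 jaw top (array([64. , 72.1, 89. ]), 571) brick top (array([ 88.6, 103. , 120. ]), 2068) gpad (array([124.2, 129.4, 147.6]), 394)
wrist_6 jaw top (array([69.7, 77.9, 89.3]), 627) brick top (array([ 88.3, 102.6, 120.1]), 2027) gpad (array([125.1, 129.9, 147.7]), 360)
wrist_7 jaw top (array([73.3, 80.8, 89.2]), 585) brick top (array([ 88.3, 102.6, 119.9]), 2005) gpad (array([124.9, 130. , 147.8]), 349)
wrist_8 jaw top (array([71.9, 80. , 89.2]), 584) brick top (array([ 88.5, 103.1, 120.1]), 2085) gpad (array([124.2, 129.4, 147.4]), 393)
```

Emit:
{"method": "drive_tool", "body": {
  "plan": [
    [0,-12,0,0,0,0],
    [0,-7,0,0,0,0],
    [0,-5,0,0,0,0],
    [0,-5,0,0,0,0],
    [0,-5,0,0,0,0],
    [0,-4,0,0,0,0],
    [0,-2,0,0,0,0],
    [0,0,0,0,0,0],
    [0,0,0,0,0,0]
  ]
}}

```text
time_s: 14.68
eef_pos: [0.4503, -0.0321, 0.1233]
orientation: [0.412, 0.911, 0.006, 0.004]
force: [10.7, 17.3, 0.9]
finger_gap: 0.0857
grasp_force: 10.1
```

Emit:
{"method": "drive_tool", "body": {
  "plan": [
    [0,12,0,0,0,0],
    [0,12,0,0,0,0],
    [0,10,0,0,0,0],
    [0,6,0,0,0,0],
    [0,0,0,0,0,0],
    [0,0,0,0,0,0],
    [0,0,0,0,0,0]
  ]
}}

```text
time_s: 15.27
eef_pos: [0.4748, -0.0088, 0.12]
orientation: [0.41, 0.912, -0.0, -0.001]
force: [-0.4, -0.3, -0.1]
finger_gap: 0.0855
grasp_force: 0.0
```

```bash
python3 st.py wrist_9;python3 jaw.py wrist_9
```

```text
15.2667 a 0.80 n 1.08 z 120.01 Fa -0.47 Fn 0.02 Fz -0.11
wrist_9 jaw top (array([79.6, 84. , 91.8]), 436) brick top (array([ 93.8, 108.3, 125.6]), 2091) gpad (array([129.8, 133.4, 147.8]), 294)
```

```bash
cat > dial.py <<'E'
import sys
from h import *
for n in sys.argv[1:]:
    c=dict(np.load(n+'.npz'));g=cv2.cvtColor(c['frame'],cv2.COLOR_RGB2GRAY).astype(np.float32)
    C=np.array([.6246,.1223,.076]);prof=[]
    for t in range(0,360,6):
        h=np.radians(41.48-t);px=[proj(c,C+r*np.array([np.cos(h),np.sin(h),0])) for r in np.linspace(.005,.012,10)]
        ok=all(0<=p[0]<639 and 0<=p[1]<399 for p in px)
        prof.append(int(np.mean([cv2.getRectSubPix(g,(1,1),(float(p[0]),float(p[1])))[0,0] for p in px])) if ok else -1)
    print(n,'center px',proj(c,C).round(),prof)
E
python3 dial.py wrist_5 wrist_8 wrist_9
```

```text
wrist_5 center px [632. 231.] [-1, -1, -1, -1, -1, -1, -1, -1, -1, 244, 245, 245, 247, 250, 251, 251, 250, 248, 246, 246, 247, 246, 248, 246, 240, 227, 201, 148, 111, 110, 108, 149, 242, 252, 251, 251, 250, 250, 250, 250, 250, 250, 250, 250, 250, 250, -1, -1, -1, -1, -1, -1, -1, -1, -1, -1, -1, -1, -1, -1]
wrist_8 center px [637. 232.] [-1, -1, -1, -1, -1, -1, -1, -1, -1, -1, -1, 246, 247, 249, 250, 250, 251, 248, 246, 245, 247, 248, 247, 245, 240, 226, 198, 143, 112, 107, 101, 192, 245, 251, 251, 250, 250, 250, 250, 250, 250, 250, 250, 250, -1, -1, -1, -1, -1, -1, -1, -1, -1, -1, -1, -1, -1, -1, -1, -1]
wrist_9 center px [636. 232.] [-1, -1, -1, -1, -1, -1, -1, -1, -1, -1, -1, 72, 195, 214, 216, 232, 239, 242, 244, 246, 246, 246, 247, 246, 246, 244, 241, 240, 246, 249, 250, 248, 241, 230, 228, 230, 222, 184, 155, 117, 138, 145, 141, 173, -1, -1, -1, -1, -1, -1, -1, -1, -1, -1, -1, -1, -1, -1, -1, -1]
```

Emit:
{"method": "drive_tool", "body": {
  "plan": [
    [0,-10,0,0,0,0],
    [0,-5,0,0,0,0],
    [0,-4,0,0,0,0],
    [0,-3,0,0,0,0],
    [0,-2,0,0,0,0],
    [0,0,0,0,0,0],
    [0,0,0,0,0,0]
  ]
}}

```text
time_s: 15.9
eef_pos: [0.4593, -0.023, 0.1219]
orientation: [0.411, 0.912, 0.003, 0.002]
force: [5.0, 9.5, 2.1]
finger_gap: 0.0856
grasp_force: 4.8
```

```bash
python3 st.py wrist_10 side_10;python3 jaw.py wrist_10
python3 - <<'E'
from h import *
for n in('wrist_10','side_5','side_10'):
    c=dict(np.load(n+'.npz'));print(n,proj(c,[.6246,.1223,.076]))
E
python3 dial.py side_5 side_10
```

```text
15.9 a -20.19 n 0.72 z 121.88 Fa 10.08 Fn 3.78 Fz 2.10
wrist_10 jaw top (array([81.2, 84.3, 91.8]), 385) brick top (array([ 95.5, 109.7, 127. ]), 2018) gpad (array([132. , 135.2, 147.7]), 251)
wrist_10 [663.27977779 228.71036383]
side_5 [355.97457535 195.90152557]
side_10 [355.97457535 195.90152557]
side_5 center px [356. 196.] [207, 199, 200, 209, 219, 228, 232, 236, 238, 240, 242, 242, 243, 243, 243, 242, 241, 240, 238, 237, 234, 231, 224, 214, 200, 187, 174, 162, 159, 164, 179, 197, 211, 222, 230, 235, 238, 240, 242, 244, 244, 244, 244, 244, 244, 244, 244, 244, 244, 244, 244, 243, 242, 240, 239, 238, 235, 232, 225, 216]
side_10 center px [356. 196.] [233, 231, 231, 233, 237, 239, 240, 240, 241, 241, 240, 239, 236, 234, 231, 226, 221, 217, 214, 212, 213, 216, 222, 225, 226, 227, 226, 227, 228, 231, 233, 235, 236, 237, 239, 239, 240, 240, 240, 240, 238, 236, 234, 231, 227, 222, 217, 213, 212, 213, 217, 221, 226, 230, 234, 237, 238, 238, 237, 236]
```

Emit:
{"method": "drive_tool", "body": {
  "plan": [
    [0,-1.5,0,0,0,0],
    [0,-1.5,0,0,0,0],
    [0,-1,0,0,0,0],
    [0,0,0,0,0,0],
    [0,0,0,0,0,0],
    [0,0,0,0,0,0]
  ]
}}

```text
time_s: 16.5
eef_pos: [0.4574, -0.0248, 0.1225]
orientation: [0.411, 0.912, 0.004, 0.002]
force: [5.7, 13.5, 2.2]
finger_gap: 0.0855
grasp_force: 6.6
```

```bash
python3 st.py wrist_11 side_11;python3 jaw.py wrist_11;python3 dial.py side_11; python3 st.py
python3 - <<'E'
import cv2
a=cv2.imread('pics/side_11.png')[170:270,270:400];cv2.imwrite('pics/c11.png',cv2.resize(a,None,fx=6,fy=6,interpolation=2))
E
```

```text
16.5 a -22.85 n 0.61 z 122.46 Fa 13.19 Fn 6.37 Fz 2.25
wrist_11 jaw top (array([82. , 84.9, 91.7]), 355) brick top (array([ 96.3, 110.7, 127.8]), 2011) gpad (array([132.9, 136. , 147.8]), 234)
side_11 center px [356. 196.] [234, 232, 232, 234, 238, 240, 241, 242, 242, 243, 243, 242, 241, 240, 239, 236, 231, 224, 214, 201, 188, 184, 187, 198, 211, 222, 225, 229, 233, 236, 237, 238, 239, 241, 242, 243, 243, 244, 244, 245, 244, 244, 243, 242, 241, 239, 236, 233, 228, 222, 215, 211, 212, 218, 225, 233, 234, 236, 236, 235]
16.6 a -22.85 n 0.63 z 122.43 Fa 12.32 Fn 5.97 Fz 2.70
```

View pics/c11.png

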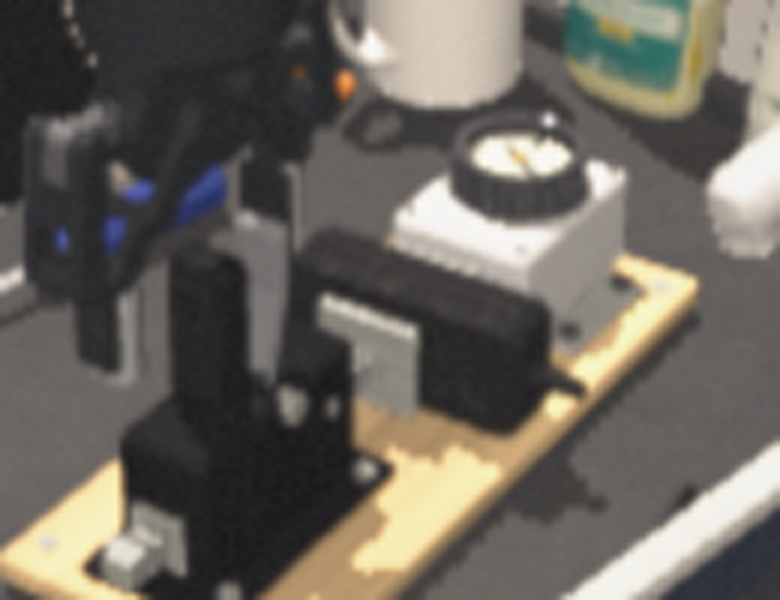

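Emit:
{"method": "drive_tool", "body": {
  "plan": [
    [0,-1.2,0,0,0,0],
    [0,-1.3,0,0,0,0],
    [0,0,0,0,0,0],
    [0,0,0,0,0,0],
    [0,0,0,0,0,0],
    [0,0,0,0,0,0],
    [0,0,0,0,0,0],
    [0,0,0,0,0,0]
  ]
}}

```text
time_s: 17.27
eef_pos: [0.4561, -0.026, 0.1228]
orientation: [0.411, 0.912, 0.004, 0.003]
force: [6.5, 14.4, 3.1]
finger_gap: 0.0854
grasp_force: 7.4
```

```bash
python3 st.py wrist_12 side_12;python3 jaw.py wrist_12;python3 dial.py side_12; python3 st.py
```

```text
17.2667 a -24.63 n 0.60 z 122.83 Fa 14.43 Fn 6.49 Fz 3.12
wrist_12 jaw top (array([82.8, 85.1, 91.9]), 340) brick top (array([ 97. , 111.2, 128.7]), 2010) gpad (array([133.6, 136.7, 147.8]), 223)
side_12 center px [356. 196.] [229, 229, 230, 233, 237, 241, 242, 243, 243, 244, 244, 244, 244, 244, 244, 242, 240, 238, 234, 229, 221, 209, 199, 201, 211, 219, 223, 226, 230, 233, 236, 238, 239, 241, 242, 243, 244, 244, 245, 245, 245, 245, 245, 245, 245, 244, 243, 242, 240, 238, 234, 227, 220, 214, 208, 203, 213, 223, 227, 229]
17.3667 a -24.65 n 0.62 z 122.79 Fa 14.21 Fn 7.72 Fz 4.34
```

```bash
python3 -c "
from bench import order
print(order.finish_job())"
```

```text
the job is handed in; nothing more can be done
None
```

The job is handed in, but no verdict came back. The gauge was zeroed with nothing pressing on it. The jaw was pumped closed on the shell, and the trigger is still held squeezed with the gauge at about 15 N (my estimate from the camera images).

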